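# Build up the gang-milling arbor in its assembly block

## Robot

A 7-joint arm with a two-finger parallel gripper is mounted at the origin on the work surface; the furniture and walls round the work are solid. World frame = base frame: x ahead of the robot, y to its left, z up, the work surface at z = 0. Lengths are in m, angles in rad, forces in N, time in s.
With the tool pointing down it reaches from about 0.4 to 0.85 m from the base axis. Payload 10.4 kg.
Tool frame: the origin (TCP) lies at the very end of the fingers, on their centre line; the grasp point (between the pads) lies 19 mm behind it; z points along the fingers, y is the line along which they close (so a half turn about z gives the same grasp; the last joint's range is limited). The gripper opens to 87 mm and grips with 3 to 60 N. Pads are 19 mm wide; open, the fingers measure 117 mm over their backs; the gripper's body (75 mm by 190 mm) begins 51 mm behind the grasp point.
Start: joints at [1.231, 0.332, -0.065, 1.46, 0.022, 1.35, -0.088], TCP at [0.195, -0.594, 0.223] pointing down, gripper open.
Joint ranges: [-2.6, 2.6], [-0.5, 2.12], [-1.47, 1.34], [0.16, 2.42], [-1.27, 4.41], [0.06, 2.06], [-2.6, 2.6]. Speed limits (rad/s): [2.22, 2.22, 2.79, 2.79, 3.14, 3.14, 3.14].

## Interface

Orientations are given as a unit quaternion [x, y, z, w].
In Python, from bench import r gives the robot as it stands.
- The arm moves only by the shell command python3 -m crank 'ROWS' [FORCE]. ROWS is JSON, a list that holds one entry, the list of rows, each a list of 5 numbers: the shift along the tool's x, y, z in mm, then the turn about the tool's z in degrees, then the opening, from -1 (shut) to 1 (fully open). A call has 1 to 20 rows; each row is the pose to reach, as a shift and turn from the pose commanded when the call began, along the tool's axes at that moment; what a row does not reach only later rows make up. A row lasts 1/10 s, in which the tool goes at most 50 mm and 8.59 degrees, less where a joint would pass 70% of its speed; a pose out of reach is approached as far as the arm can. A call with a gripper value outside its range is refused whole. The fingers move at their own pace and stop on an object; FORCE is the grip in N (left out, the last holds). Time passes only in rows, so rows that repeat a pose let the fingers close. It gives the time, the measured TCP pose, the force, the opening and the grip force at its end, in the units of the state.
- r.read_state(): the state, without advancing time (a new reading comes with each control period).
- r.camera(name): name is "side" or "top" or "wrist"; returns a dict with "image" (384x512x3 uint8, red, green, blue), "vfov" (degrees; the focal length in pixels is half the picture's height over the tangent of half this angle, whatever the lens; pixels are square), "cx", "cy" (the principal point, pixels), "k1" (the pictures are not rectified: a ray, as slopes to the right and down, at radius r is drawn at 1 + k1 r^2 times it, then the intrinsics apply), "eye" and "attitude" of the camera in the world. Camera axes: x right, y down, z forward; pixel columns grow to the right and rows downward; lengths in m; the calibration is good to about 2 mm. A picture is of the moment at which its call begins. There is no depth.
- r.close_job(): hands the job in; it is judged then, once.
The state is a dict: "time": time; "joint_positions": joint angles; "joint_vel": joint speeds; "joint_torque": joint torques, N m; "ee_pos": TCP position; "eef_rot": TCP orientation; "ft_force": force on the tool from outside, world axes, zero at the start; "torque": the same for the moment, N m; "width": finger opening in m; "grip_force": force on a finger pad.
Only numpy, scipy, OpenCV 4.12 (cv2) and the standard library are available. Lean on these libraries where they do the work, as an engineer would, in place of code of your own. Each camera call takes 0.05 s, during which the arm holds its last target. There are 200 camera calls.

## Task

Build up the gang-milling arbor that stands in the blue assembly block: thread the large bright cutter on first, down to the seat, then the blue spacing collar, then the small gold cutter, and last the copper-coloured bush with its flange down, each one lowered flat against the one below before you let go, not dropped. The red collar is the wrong width: leave it and the V-block where they are.

Things in the scene. Friction and masses are not known exactly. Their poses are not given: they have to be found in the camera images.
- arbor_block: Fixed blue tool-assembly block, base 88x74x14 mm, holding a dark 50 mm flange with a bright stub arbor upright. Origin: centre of the underside, under the arbor axis; z up. Heights over it: flange top 48, seat (30 mm wide) for the first part 54; arbor 16 mm diameter from 54 to 92, tapering to a 10 mm thread that ends at 103.
- large_cutter: Large side-and-face milling cutter, bright steel disc with 18 teeth, lying flat: 60 mm over the teeth, 10 mm thick, bore 19 mm, 0.16 kg. Held across its rim. Origin at the centre of the underside, z up along the bore.
- blue_collar: Blue anodised spacing collar: plain ring 32 mm outside, 12 mm thick, bore 19 mm, 30 g, lying flat. Origin at the centre of the underside, z up along the bore.
- gold_cutter: Small side-and-face milling cutter with gold-coloured coating and 16 teeth, lying flat: 50 mm over the teeth, 10 mm thick, bore 19 mm, 0.11 kg. Held across its rim. Origin at the centre of the underside, z up along the bore.
- end_bush: Copper-coloured flanged end bush, lying flange down: flange 38 mm wide and 3 mm thick at the bottom, above it a hub 30 mm wide; 12 mm thick in all, bore 19 mm, 60 g. It goes on flange down, as it lies. Origin at the centre of the underside, z up along the bore.
- red_collar: Red anodised spacing collar, 32 mm outside, only 6 mm thick, bore 19 mm: the wrong width for this job; it stays where it lies. Origin at the centre of the underside, z up along the bore.
- v_block: Grey steel V-block standing on the bench near the parts, 45 x 40 mm, 34 mm high; a bystander. Origin at the centre of its underside.
- binder_b: Grey ring binder, the right-hand one of two that stand side by side (fixed) between the parts and the arbor block: together 0.18 m along y (from 0.14 m to the left of this origin to 0.04 m to its right), 0.29 m along x, 0.32 m tall: carry things over them. In front of them lies a shut wooden gauge case, 54 mm high. Origin at the centre of its underside.
- drawer_organiser: Grey drawer cabinet beside the arbor block (fixed), about 0.25 m along x, 0.31 m along y, 0.24 m tall: keep the arm clear of it. Origin at the centre of its underside.

How it is judged:
By the outcome, as a careful person would: the job done as asked, in the order asked, and still so for the second after the job is handed in, with the robot touching nothing.
It also fails if it takes over 125 s, if anything falls off the work surface, if the arm or the gripper's body presses on something with over 40 N, if the wrist force passes 120 N, or if a joint passes its speed limit or range.

## Working session

There is one attempt and no reset: what is moved stays moved. The work goes in short steps, Python scripts to look and compute and a shell command to move; the robot and the scene stay as the last step left them, time stands still between calls to the robot, and variables do not carry over. Pictures are saved under pics/ and viewed, at most 14 in all, crops included, and the job is handed in when it is done.

```bash
ls; mkdir -p pics; cat > h.py <<'E'
import numpy as np, cv2
from bench import r
from scipy.spatial.transform import Rotation as R
def K(c):
    h=c["image"].shape[0]; f=h/2/np.tan(np.radians(c["vfov"])/2)
    return np.array([[f,0,c["cx"]],[0,f,c["cy"]],[0,0,1.]])
def rot(c):
    a=np.array(c["attitude"]); return a if a.shape==(3,3) else R.from_quat(a).as_matrix()
def ray(c,uv):
    k=K(c); d=(np.array(uv,float)-[c["cx"],c["cy"]])/k[0,0]
    s=d.copy()
    for _ in range(20): s=d/(1+c["k1"]*(s@s))
    v=rot(c)@np.r_[s,1]; return v/np.linalg.norm(v)
def plane(c,uv,z):
    v=ray(c,uv); e=np.array(c["eye"]); return e+v*(z-e[2])/v[2]
def proj(c,p):
    q=rot(c).T@(np.array(p)-c["eye"]); s=q[:2]/q[2]; s=s*(1+c["k1"]*(s@s)); k=K(c)
    return s*k[0,0]+[c["cx"],c["cy"]]
def save(c,n,crop=None,sc=1):
    im=c["image"][...,::-1]
    if crop: im=im[crop[1]:crop[3],crop[0]:crop[2]]
    cv2.imwrite(f"pics/{n}.png",cv2.resize(im,None,fx=sc,fy=sc,interpolation=cv2.INTER_CUBIC))
E
python3 - <<'E'
from h import *
ims=[]
for n in("side","top","wrist"):
    c=r.camera(n); print(n,{k:np.round(v,4).tolist() for k,v in c.items() if k!="image"}); save(c,n+"0",None,1.5)
s=r.read_state(); print({k:np.round(v,4).tolist() for k,v in s.items()})
E
```

```text
pics
side {'vfov': 55.6474, 'cx': 256.8686, 'cy': 193.3848, 'k1': -0.1089, 'eye': [1.0614, 0.3098, 0.7576], 'attitude': [0.4399, 0.8169, -0.3309, -0.1721]}
top {'vfov': 48.6032, 'cx': 253.821, 'cy': 191.2402, 'k1': -0.0886, 'eye': [-0.4009, 0.13, 1.2093], 'attitude': [-0.5761, 0.747, -0.2588, 0.2076]}
wrist {'vfov': 70.1684, 'cx': 258.6585, 'cy': 193.2974, 'k1': -0.0346, 'eye': [0.2579, -0.5733, 0.3843], 'attitude': [0.8034, -0.5818, -0.0752, 0.1019]}
{'time': 0.15, 'joint_positions': [1.2314, 0.3327, -0.0647, 1.4607, 0.0216, 1.3499, -0.0885], 'joint_vel': [-0.0009, -0.003, 0.0004, -0.0042, 0.0009, 0.0002, 0.0008], 'joint_torque': [0.0003, -62.363, 0.0245, -39.0139, -0.0614, 0.0373, 0.0001], 'ee_pos': [0.1946, -0.5936, 0.222], 'eef_rot': [0.9875, 0.1577, -0.0001, -0.0005], 'ft_force': [0.4885, 0.7547, -0.2013], 'torque': [-0.0235, -0.001, 0.0008], 'grip_force': 0.0, 'width': 0.087}
```

View pics/side0.png

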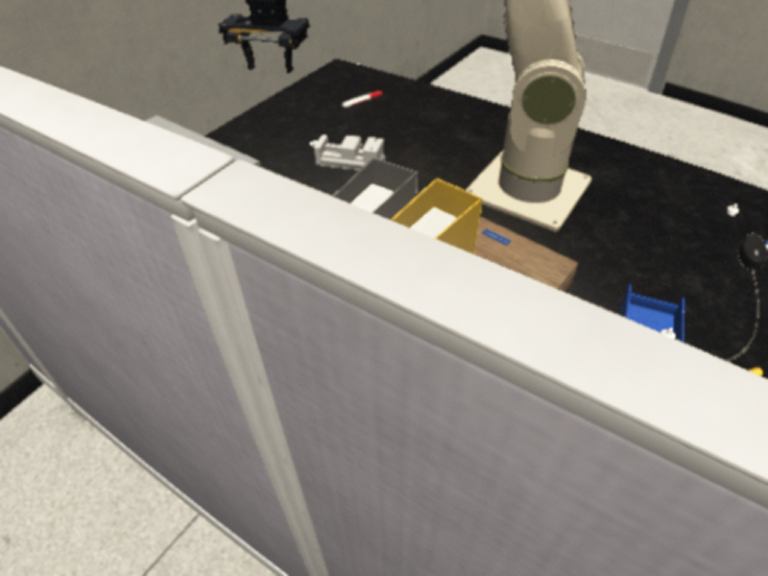

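View pics/top0.png

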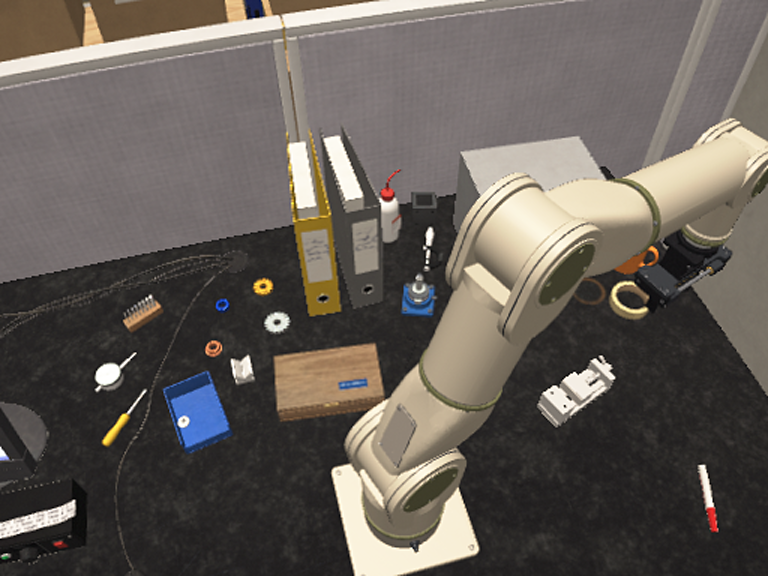

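View pics/wrist0.png

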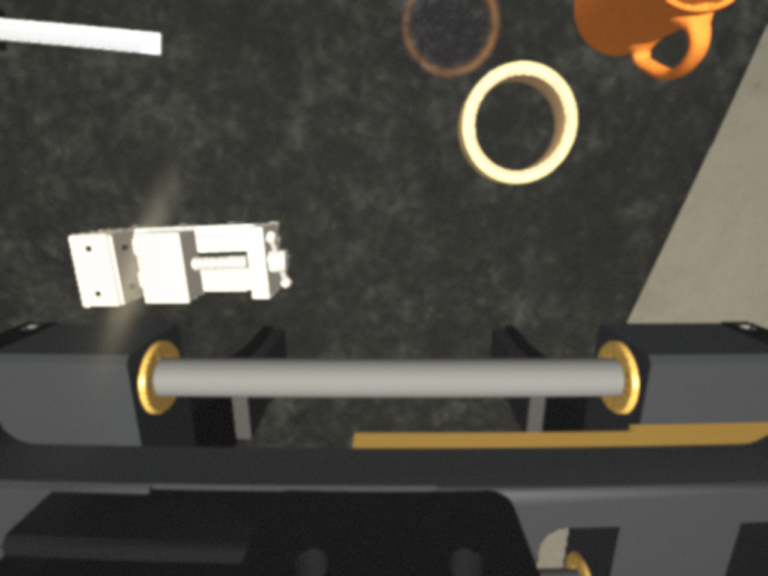

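The top view (1.5x) shows the large cutter at (277,322), the gold cutter at (263,286), the blue collar at (222,305), a copper part at (213,348), the V-block at (242,369) and the arbor at (420,290). The binders reach about (380,305). The side view sees only the wall and bench, and the wrist view shows only a vice and clutter.

```bash
python3 - <<'E'
from h import *
c=r.camera("top"); save(c,"top1",(120,170,310,300),4)
for n,(u,v),z in [("large",(277,322),.01),("gold",(263,286),.01),("blue",(222,304),.012),("bush",(213,348),.012),("vblock",(242,369),.034),("arborbase",(418,306),.014),("arbortop",(420,276),.103),("binder top front right",(382,208),.32),("binder front top left",(300,222),.32),("binder bottom R",(382,302),0),("cab top left",(460,155),.24),("bin",(183,422),0)]:
    print(n,plane(c,(u/1.5,v/1.5),z).round(3))
hsv=cv2.cvtColor(c["image"],cv2.COLOR_RGB2HSV)
for n,lo,hi in [("orange/red",(0,120,80),(16,255,255)),("gold",(17,120,100),(32,255,255)),("blue",(100,150,60),(130,255,255))]:
    m=cv2.inRange(hsv,lo,hi); N,_,st,ce=cv2.connectedComponentsWithStats(m)
    print(n,[(ce[i].round(1).tolist(),st[i].tolist()) for i in range(1,N) if st[i,4]>12])
E
```

```text
large [0.496 0.162 0.01 ]
gold [0.611 0.179 0.01 ]
blue [0.58  0.281 0.012]
bush [0.46  0.314 0.012]
vblock [0.373 0.254 0.034]
arborbase [ 0.453 -0.166  0.014]
arbortop [ 0.47  -0.172  0.103]
binder top front right [ 0.487 -0.091  0.32 ]
binder front top left [0.491 0.074 0.32 ]
binder bottom R [ 0.497 -0.09   0.   ]
cab top left [ 0.691 -0.332  0.24 ]
bin [0.297 0.396 0.   ]
orange/red [([258.5, 126.2], [254, 113, 13, 21, 87]), ([424.4, 174.5], [409, 164, 30, 19, 217]), ([96.9, 211.1], [86, 201, 23, 20, 138]), ([142.0, 232.1], [137, 227, 11, 11, 91]), ([195.6, 278.1], [190, 276, 13, 4, 17]), ([474.5, 345.7], [471, 338, 8, 17, 88]), ([39.5, 362.6], [36, 361, 8, 4, 26])]
gold [([210.6, 163.6], [191, 87, 36, 124, 1234]), ([174.9, 190.7], [169, 185, 13, 12, 114]), ([221.0, 269.9], [216, 268, 10, 4, 17]), ([76.4, 286.2], [68, 275, 18, 23, 146])]
blue [([169.6, 4.2], [164, 0, 12, 12, 79]), ([277.9, 202.9], [268, 191, 22, 20, 214]), ([147.9, 203.0], [144, 199, 9, 9, 64]), ([131.4, 274.3], [109, 248, 46, 54, 1478]), ([236.5, 256.2], [227, 253, 18, 6, 28])]
```

View pics/top1.png

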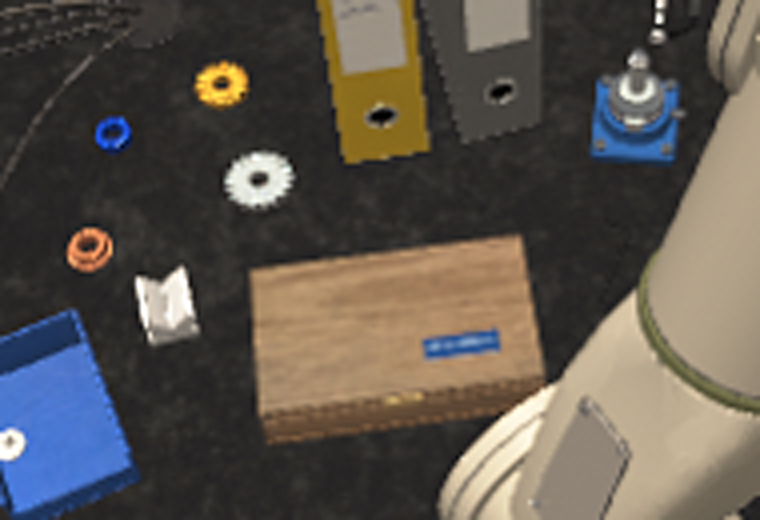

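The crop at 4x shows the blue collar (112,133), gold cutter (222,84), bright cutter (259,180), copper bush (90,248), V-block (167,305) and arbor (637,75). There is no red collar in this part of the view. Next I'll check how far the gripper's camera mount sticks out, since the binder is close to the arbor.

```bash
python3 - <<'E'
from h import *
c=r.camera("top"); w=r.camera("wrist"); p=proj(c,w["eye"]); print(p, proj(c,r.read_state()["ee_pos"]))
im=c["image"].copy(); cv2.circle(im,tuple(int(round(x)) for x in p),2,(0,255,0),-1); c["image"]=im
save(c,"grip",(390,80,512,220),5)
# wrist cam in tool frame
s=r.read_state(); T=R.from_quat(s["eef_rot"]).as_matrix()
print((T.T@(np.array(w["eye"])-s["ee_pos"])).round(4),(T.T@rot(w)).round(3).tolist())
for p in [(.49,-.095,0),(.49,-.095,.32),(.49,.085,.32),(.49,.085,0),(.78,-.095,.32)]: print(p,(proj(c,p)*1.5).round())
E
```

```text
[444.92915989 146.72270583] [443.75348796 198.85576413]
[ 0.0665  0.0002 -0.1624] [[0.0, -0.968, -0.251], [1.0, 0.0, -0.001], [0.001, -0.251, 0.968]]
(0.49, -0.095, 0) [385. 304.]
(0.49, -0.095, 0.32) [384. 207.]
(0.49, 0.085, 0.32) [294. 224.]
(0.49, 0.085, 0) [310. 320.]
(0.78, -0.095, 0.32) [351. 121.]
```

View pics/grip.png

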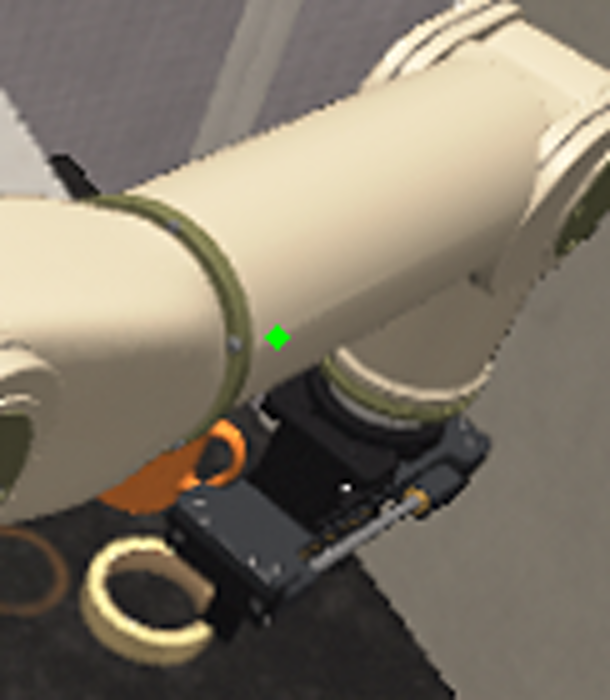

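The gripper body in the 5x crop spans (180,490) to (480,440), and the camera point (277,337) is hidden behind the forearm. I will work at yaw 105° so the body clears the binder. First move: up, then over the arbor.

```bash
python3 -m crank '[[[0,0,-50,0,1],[0,0,-100,0,1],[0,0,-150,0,1],[0,0,-200,0,1],[388,-319,-200,-86.8,1],[388,-319,-200,-86.8,1],[388,-319,-200,-86.8,1],[388,-319,-200,-86.8,1],[388,-319,-200,-86.8,1],[388,-319,-200,-86.8,1],[388,-319,-200,-86.8,1],[388,-319,-200,-86.8,1],[388,-319,-200,-86.8,1],[388,-319,-200,-86.8,1],[388,-319,-200,-86.8,1],[388,-319,-200,-86.8,1],[388,-319,-120,-86.8,1],[388,-319,-100,-86.8,1],[388,-319,-100,-86.8,1]]]' 20; python3 - <<'E'
from h import *
w=r.camera("wrist"); c=r.camera("top"); s=r.read_state(); print(s["joint_positions"],s["eef_rot"])
im=np.vstack([w["image"]]); save(w,"w1",None,1.3)
E
```

```text
time: 2.2
ee_pos: [0.4597, -0.1708, 0.3158]
eef_rot: [0.611, 0.792, -0.002, -0.006]
ft_force: [-0.1, -0.1, -0.3]
width: 0.0871
grip_force: 0.0
[ 0.78515933  0.0353257  -0.53365101  1.60216133  0.01834612  1.50892028
  0.5087814 ] [ 6.10214966e-01  7.92235863e-01 -1.37731795e-04  1.15693640e-04]
```

View pics/w1.png

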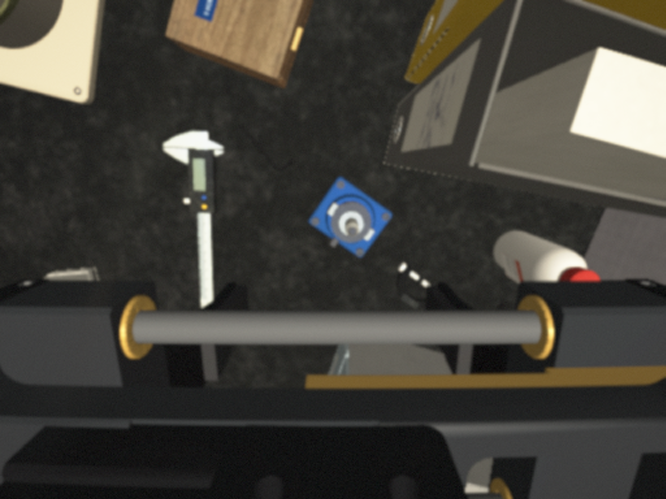

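The wrist view at 1.3x shows the block centred at about (351,217) and the bright arbor on it at (352,224). The binder's grey edge starts at (385,160), and a caliper lies at the left.

```bash
cat >> h.py <<'E'
def tool(s,p):  # world point -> tool frame mm
    T=R.from_quat(s["eef_rot"]).as_matrix(); return (T.T@(np.array(p)-s["ee_pos"]))*1000
E
python3 - <<'E'
from h import *
w=r.camera("wrist"); s=r.read_state()
hsv=cv2.cvtColor(w["image"],cv2.COLOR_RGB2HSV); m=cv2.inRange(hsv,(95,130,50),(130,255,255)); m[:130]=0;m[205:]=0;m[:,:220]=0
pts=np.argwhere(m)[:,::-1].astype(np.float32); 
P=np.array([plane(w,p,.014)[:2] for p in pts],np.float32); rc=cv2.minAreaRect(P); print("block",rc, len(pts))
print(tool(s,[*rc[0],.103]).round(1))
save(w,"w1c",(230,130,310,205),8)
print(proj(w,[*rc[0],.103]),proj(w,[*rc[0],.054]))
E
```

```text
block ((0.4729398190975189, -0.1715514063835144), (0.07472094148397446, 0.08868297934532166), 69.83002471923828) 1078
[ -2.1   7.2 222.6]
[266.30515352 174.03075159] [265.50519069 168.46175762]
```

View pics/w1c.png

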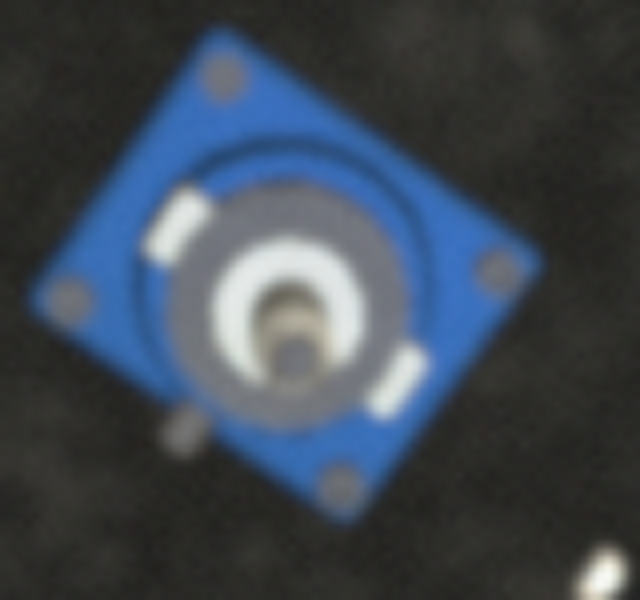

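The crop shows the seat ring at (288,310) and the thread tip at (292,357). Both match the block centre of (0.473,-0.172), and the block rectangle measures 75x89 mm as it should. Next I'll go over the binder for one look at all the parts from the same height.

```bash
python3 -m crank '[[[0,0,-50,0,1],[0,0,-100,0,1],[344,153,-100,0,1],[344,153,-100,0,1],[344,153,-100,0,1],[344,153,-100,0,1],[344,153,-100,0,1],[344,153,-100,0,1],[344,153,-100,0,1],[344,153,-100,0,1],[344,153,-100,0,1],[344,153,-50,0,1],[344,153,0,0,1],[344,153,0,0,1],[344,153,0,0,1]]]'; cat > parts.py <<'E'
from h import *
def blobs(w,z,lo,hi,amin=40):
    hsv=cv2.cvtColor(w["image"],cv2.COLOR_RGB2HSV); m=cv2.inRange(hsv,lo,hi)
    m[235:]=0
    out=[]
    for k in cv2.findContours(m,cv2.RETR_EXTERNAL,cv2.CHAIN_APPROX_NONE)[0]:
        if cv2.contourArea(k)<amin: continue
        P=np.array([plane(w,p[0],z)[:2] for p in k],np.float32)
        (c,rad)=cv2.minEnclosingCircle(P); out.append((k.reshape(-1,2).mean(0).round(),np.round(c,4),round(2000*rad,1)))
    return out
E
python3 - <<'E'
from parts import *
w=r.camera("wrist"); s=r.read_state(); save(w,"w2",None,1.3); print(s["joint_positions"].round(2),s["ee_pos"].round(4))
print("white",blobs(w,.005,(0,0,150),(179,60,255)))
print("gold",blobs(w,.005,(17,110,80),(34,255,255)))
print("blue",blobs(w,.006,(100,130,50),(130,255,255)))
print("copper",blobs(w,.0015,(0,90,60),(16,255,255)))
E
```

```text
time: 3.85
ee_pos: [0.5244, 0.2011, 0.3258]
eef_rot: [0.61, 0.792, 0.001, 0.001]
ft_force: [0.5, 0.8, 1.5]
width: 0.0869
grip_force: 0.0
[ 0.27  0.25 -0.87  1.42  0.19  1.55 -0.33] [0.5248 0.2019 0.327 ]
white [(array([135., 220.]), array([0.3252, 0.0376]), 62.9), (array([142., 181.]), array([0.3254, 0.1123]), 63.9), (array([238., 179.]), array([0.4957, 0.1623]), 62.2), (array([157., 170.]), array([0.3503, 0.1409]), 45.1), (array([134., 164.]), array([0.3066, 0.1398]), 39.8), (array([ 12., 183.]), array([0.0868, 0.0405]), 157.4), (array([183., 109.]), array([0.3762, 0.2548]), 71.5), (array([410., 112.]), array([0.7497, 0.3511]), 103.5), (array([474., 123.]), array([0.8769, 0.3637]), 401.6), (array([356.,  15.]), array([0.6117, 0.4677]), 46.0), (array([144.,   7.]), array([0.2833, 0.3955]), 29.0)]
gold [(array([410., 231.]), array([0.8391, 0.1419]), 41.6), (array([108., 231.]), array([ 0.2776, -0.0052]), 41.8), (array([250., 229.]), array([0.5466, 0.0666]), 104.8), (array([303., 186.]), array([0.6118, 0.1788]), 53.8)]
blue [(array([138.,  30.]), array([0.2823, 0.3603]), 47.2), (array([126.,   5.]), array([0.255 , 0.3882]), 27.6), (array([148.,  36.]), array([0.2883, 0.3572]), 185.8)]
copper [(array([144., 168.]), array([0.2939, 0.1049]), 220.5), (array([242.,  87.]), array([0.4636, 0.3155]), 43.0), (array([345.,  26.]), array([0.6011, 0.4608]), 70.5)]
```

View pics/w2.png

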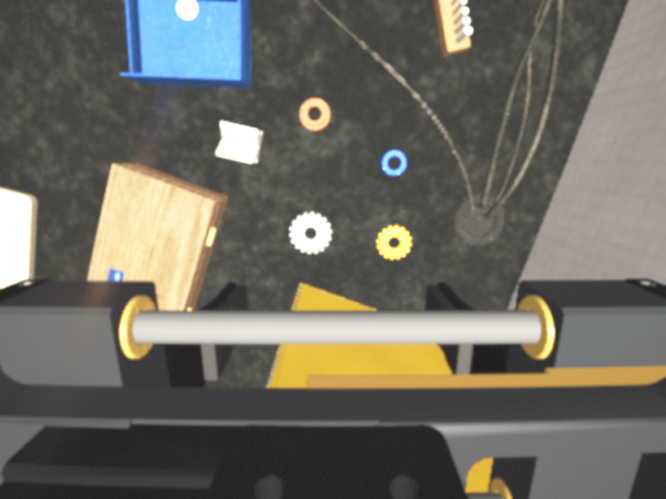

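The parts show clearly: large cutter (310,233), gold (394,242), blue collar (394,162), bush (315,114) and V-block (240,142). Measured diameters are 62, 54 and 43 mm, which are plausible. I'll go down over the large cutter and take a close look.

```bash
python3 -m crank '[[[-31,-38,50,0,1],[-31,-38,100,0,1],[-31,-38,150,0,1],[-31,-38,200,0,1],[-31,-38,225,0,1],[-31,-38,225,0,1],[-31,-38,225,0,1]]]'; cat >> parts.py <<'E'
def near(xy,z,lo,hi,name,rad=.045):
    w=r.camera("wrist"); s=r.read_state()
    hsv=cv2.cvtColor(w["image"],cv2.COLOR_RGB2HSV); m=cv2.inRange(hsv,lo,hi)
    g=np.zeros_like(m); u=proj(w,[*xy,z]); rr=np.linalg.norm(proj(w,[xy[0]+rad,xy[1],z])-u)
    cv2.circle(g,tuple(int(round(a)) for a in u),int(rr),255,-1); m&=g
    pts=np.argwhere(m)[:,::-1].astype(np.float32); hull=cv2.convexHull(pts).reshape(-1,2)
    P=np.array([plane(w,p,z)[:2] for p in hull],np.float32); c,q=cv2.minEnclosingCircle(P)
    print(name,np.round(c,4),"dia",round(2000*q,1),"shift mm",tool(s,[*c,z]).round(1),"tcp",s["ee_pos"].round(4),"vel",abs(s["joint_vel"]).max().round(3))
    # bore: dark blob near centre
    k=[b for b in cv2.findContours(255-m,cv2.RETR_LIST,cv2.CHAIN_APPROX_NONE)[0] if 30<cv2.contourArea(b)<3000 and np.linalg.norm(b.reshape(-1,2).mean(0)-proj(w,[*c,z]))<25]
    for b in k:
        Q=np.array([plane(w,p[0],z)[:2] for p in b],np.float32); cc,qq=cv2.minEnclosingCircle(Q); print(" bore",np.round(cc,4),round(2000*qq,1))
    return w
E
python3 - <<'E'
from parts import *
w=near((.4957,.1623),.01,(0,0,110),(179,70,255),"large"); save(w,"w3",None,1.3)
E
```

```text
time: 4.6
ee_pos: [0.4968, 0.1632, 0.1009]
eef_rot: [0.609, 0.793, 0.002, 0.001]
ft_force: [-0.0, -0.1, 1.2]
width: 0.087
grip_force: 0.0
large [0.4983 0.154 ] dia 79.7 shift mm [-9.4 -1.9 91.5] tcp [0.4972 0.1634 0.1015] vel 0.013
 bore [0.4959 0.1639] 15.1
 bore [0.4958 0.1632] 62.8
```

```bash
python3 -m crank '[[[0,-1.4,50,0,1],[0,-1.4,85,0,1],[0,-1.4,97,0,1],[0,-1.4,97,0,1],[0,-1.4,97,0,-1],[0,-1.4,97,0,-1],[0,-1.4,97,0,-1],[0,-1.4,97,0,-1],[0,-1.4,97,0,-1],[0,-1.4,97,0,-1]]]' 30
```

```text
time: 5.65
ee_pos: [0.4944, 0.1621, 0.0016]
eef_rot: [0.609, 0.793, 0.001, 0.001]
ft_force: [2.5, 0.1, 6.2]
width: 0.058
grip_force: 30.0
```

```bash
python3 -m crank '[[[0,0,-50,0,-1],[0,0,-100,0,-1],[0,0,-150,0,-1],[0,0,-200,0,-1],[0,0,-250,0,-1],[0,0,-300,0,-1],[0,0,-350,0,-1],[0,0,-400,0,-1],[-159,-53,-400,0,-1],[-318,-106,-400,0,-1],[-318,-106,-400,0,-1],[-318,-106,-400,0,-1],[-318,-106,-400,0,-1],[-318,-106,-400,0,-1],[-318,-106,-400,0,-1],[-318,-106,-400,0,-1],[-318,-106,-350,0,-1],[-318,-106,-300,0,-1],[-318,-106,-250,0,-1],[-318,-106,-200,0,-1]]]'
python3 -m crank '[[[0,0,40,0,-1],[0,0,50,0,-1],[0,0,50,0,-1],[0,0,50,0,-1]]]'; python3 - <<'E'
from h import *
w=r.camera("wrist"); s=r.read_state(); save(w,"w4",(150,100,370,300),3)
print(s["ee_pos"].round(4),s["width"],tool(s,[.473,-.1716,.103]).round(1))
for z in (.149,.103): print(proj(w,[.473,-.1716,z]))
E
```

```text
time: 7.65
ee_pos: [0.472, -0.172, 0.1985]
eef_rot: [0.609, 0.793, -0.0, -0.0]
ft_force: [1.0, -0.1, -1.8]
width: 0.058
grip_force: 30.0
time: 8.05
ee_pos: [0.4738, -0.1729, 0.1526]
eef_rot: [0.609, 0.793, 0.0, 0.001]
ft_force: [0.9, -0.9, -1.2]
width: 0.0584
grip_force: 30.0
[ 0.4741 -0.173   0.1529] 0.05799898550551236 [ 1.8 -0.8 49.9]
[260.59607462 228.48531905]
[260.14836816 207.23051213]
```

View pics/w4.png

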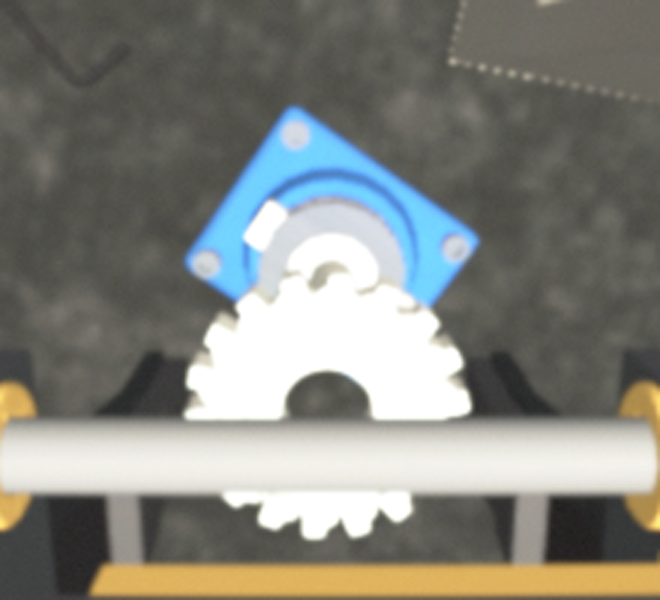

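The cutter is held with its bore at (328,405) in the crop, and its outline runs from 185 to 470 across and 272 to 540 down. The block corners are at (295,107), (187,262) and (480,240). From these I can work out the offset.

```bash
python3 - <<'E'
from h import *
w=r.camera("wrist"); s=r.read_state(); q=lambda u,v:(150+u/3,100+v/3)
zt=s["ee_pos"][2]-.0015+.010
for zz in(zt,):
    a=plane(w,q(322,273),zz);b=plane(w,q(315,540),zz);l=plane(w,q(185,410),zz);g=plane(w,q(470,400),zz)
    print("ctr tool x",tool(s,a).round(1),tool(s,b).round(1),"y",tool(s,l).round(1),tool(s,g).round(1))
t,l,g=[plane(w,q(*p),.014)[:2] for p in((295,107),(187,262),(480,240))]
# left & right corners are the diagonal
print("sides",np.linalg.norm(t-l),np.linalg.norm(t-g),"centre",(l+g)/2, tool(s,[*((l+g)/2),.1]).round(1))
E
```

```text
ctr tool x [29.5 -2.5 -8.6] [-28.9  -4.   -8.4] y [  0.9 -30.2  -8.6] [ 3.1 27.4 -8.4]
sides 0.07071204852854203 0.08458273948168682 centre [ 0.47489914 -0.17166235] [ 1.3  1.1 52.8]
```

```bash
python3 -m crank '[[[1.2,1,20,0,-1],[1.2,1,40,0,-1],[1.2,1,52,0,-1],[1.2,1,58,0,-1],[1.2,1,64,0,-1],[1.2,1,68,0,-1],[1.2,1,68,0,-1]]]'; python3 -c "
from h import *
s=r.read_state(); print(s['ee_pos'].round(4),s['ft_force'].round(1),s['torque'].round(2))"
```

```text
time: 8.85
ee_pos: [0.474, -0.1717, 0.0828]
eef_rot: [0.609, 0.793, 0.0, 0.001]
ft_force: [3.2, -2.1, -4.5]
width: 0.0583
grip_force: 30.0
[ 0.474  -0.1717  0.0828] [ 3.2 -2.1 -4.5] [-0.39 -0.86 -0.03]
```

```bash
python3 -m crank '[[[-0.5,0.6,10,0,-1],[-0.5,0.6,18,0,-1],[-0.5,0.6,22,0,-1],[-0.5,0.6,25,0,-1],[-0.5,0.6,26,0,-1],[-0.5,0.6,26,0,-1]]]';python3 -c "
from h import *
s=r.read_state(); print(s['ee_pos'].round(4),s['ft_force'].round(1),s['torque'].round(2))"
```

```text
time: 9.45
ee_pos: [0.4738, -0.1716, 0.0564]
eef_rot: [0.609, 0.793, -0.0, -0.0]
ft_force: [-0.2, -0.5, -2.1]
width: 0.0579
grip_force: 30.0
[ 0.4738 -0.1716  0.0564] [-0.2 -0.5 -2.1] [-0.1  -0.16 -0.01]
```

```bash
python3 -m crank '[[[0,0,0.5,0,-1],[0,0,1,0,-1],[0,0,1.5,0,-1],[0,0,1.5,0,-1]]]'; python3 -m crank '[[[0,0,0.5,0,-1],[0,0,0.5,0,-1]]]'
```

```text
time: 9.85
ee_pos: [0.474, -0.1716, 0.0556]
eef_rot: [0.609, 0.793, -0.0, 0.0]
ft_force: [-4.0, 1.8, 4.8]
width: 0.0581
grip_force: 30.0
time: 10.05
ee_pos: [0.474, -0.1717, 0.0555]
eef_rot: [0.609, 0.793, -0.0, 0.0]
ft_force: [-5.4, 1.9, 11.1]
width: 0.0581
grip_force: 30.0
```

The cutter is seated: the force rose to 11 N at TCP z 0.0555, which matches the seat at 54 mm. I'll release and go over to the blue collar.

```bash
python3 -m crank '[[[0,0,0,0,0.2],[0,0,0,0,1],[0,0,0,0,1],[0,0,0,0,1],[0,0,0,0,1],[0,0,0,0,1]]]'; python3 -m crank '[[[0,0,-20,0,1],[0,0,-65,0,1],[0,0,-115,0,1],[0,0,-165,0,1],[0,0,-215,0,1],[0,0,-265,0,1],[0,0,-315,0,1],[0,0,-365,0,1],[410,219,-365,0,1],[410,219,-365,0,1],[410,219,-365,0,1],[410,219,-365,0,1],[410,219,-365,0,1],[410,219,-365,0,1],[410,219,-365,0,1],[410,219,-365,0,1],[410,219,-365,0,1],[410,219,-365,0,1],[410,219,-315,0,1],[410,219,-265,0,1]]]'; python3 -m crank '[[[0,0,50,0,1],[0,0,100,0,1],[0,0,150,0,1],[0,0,200,0,1],[0,0,225,0,1],[0,0,225,0,1],[0,0,225,0,1],[0,0,225,0,1]]]'
python3 - <<'E'
from parts import *
w=near((.58,.281),.012,(95,110,50),(130,255,255),"blue",.035)
E
```

```text
time: 10.65
ee_pos: [0.474, -0.1717, 0.0545]
eef_rot: [0.609, 0.793, -0.0, -0.0]
ft_force: [-0.2, 0.6, 0.1]
width: 0.0847
grip_force: 0.0
time: 12.65
ee_pos: [0.5798, 0.283, 0.3188]
eef_rot: [0.608, 0.794, 0.001, -0.0]
ft_force: [0.4, -0.1, -0.1]
width: 0.0868
grip_force: 0.0
time: 13.45
ee_pos: [0.5809, 0.2818, 0.0969]
eef_rot: [0.609, 0.793, 0.001, 0.001]
ft_force: [0.9, 0.6, -0.0]
width: 0.0873
grip_force: 0.0
blue [0.5791 0.2832] dia 35.2 shift mm [ 1.9 -1.6 84.9] tcp [0.5809 0.2817 0.0969] vel 0.008
 bore [0.5791 0.2839] 15.7
 bore [0.5792 0.2832] 37.1
```

```bash
python3 -m crank '[[[0.7,-1.6,50,0,1],[0.7,-1.6,85,0,1],[0.7,-1.6,93.5,0,1],[0.7,-1.6,93.5,0,1],[0.7,-1.6,93.5,0,-1],[0.7,-1.6,93.5,0,-1],[0.7,-1.6,93.5,0,-1],[0.7,-1.6,93.5,0,-1],[0.7,-1.6,93.5,0,-1],[0.7,-1.6,93.5,0,-1],[0.7,-1.6,93.5,0,-1],[0.7,-1.6,93.5,0,-1]]]' 20; python3 -c "
from h import *
s=r.read_state(); print(s['ee_pos'].round(4),s['ft_force'].round(1),tool(s,[.4738,-.1716,.103]).round(1))"
```

```text
time: 14.7
ee_pos: [0.5781, 0.2812, 0.001]
eef_rot: [0.609, 0.793, -0.0, -0.0]
ft_force: [0.6, -0.0, -0.6]
width: 0.0308
grip_force: 0.1
[0.5781 0.2812 0.001 ] [ 0.6 -0.  -0.6] [-410.5 -217.6 -102. ]
```

```bash
python3 -m crank '[[[0,0,0,0,-1],[0,0,0,0,-1],[0,0,0,0,-1]]]'
```

```text
time: 15.0
ee_pos: [0.5781, 0.2812, 0.001]
eef_rot: [0.609, 0.793, -0.0, 0.0]
ft_force: [-0.3, -0.1, -0.3]
width: 0.0308
grip_force: 20.0
```

```bash
python3 -m crank '[[[0,0,-50,0,-1],[0,0,-100,0,-1],[0,0,-150,0,-1],[0,0,-200,0,-1],[0,0,-250,0,-1],[0,0,-300,0,-1],[0,0,-350,0,-1],[0,0,-400,0,-1],[-411,-217.6,-400,0,-1],[-411,-217.6,-400,0,-1],[-411,-217.6,-400,0,-1],[-411,-217.6,-400,0,-1],[-411,-217.6,-400,0,-1],[-411,-217.6,-400,0,-1],[-411,-217.6,-400,0,-1],[-411,-217.6,-400,0,-1],[-411,-217.6,-400,0,-1],[-411,-217.6,-400,0,-1],[-411,-217.6,-350,0,-1],[-411,-217.6,-300,0,-1]]]'
python3 -m crank '[[[0,0,50,0,-1],[0,0,100,0,-1],[0,0,150,0,-1],[0,0,150,0,-1],[0,0,150,0,-1]]]'; python3 - <<'E'
from h import *
w=r.camera("wrist"); s=r.read_state(); save(w,"w5",(150,100,370,300),3)
print(s["ee_pos"].round(4),s["width"],tool(s,[.4738,-.1716,.103]).round(1))
E
```

```text
time: 17.0
ee_pos: [0.4744, -0.1723, 0.3006]
eef_rot: [0.609, 0.793, 0.0, 0.001]
ft_force: [1.8, 0.7, -1.0]
width: 0.0306
grip_force: 20.0
time: 17.5
ee_pos: [0.4743, -0.1715, 0.1522]
eef_rot: [0.609, 0.793, 0.0, -0.0]
ft_force: [-0.3, -0.1, 1.8]
width: 0.0306
grip_force: 20.0
[ 0.4753 -0.172   0.1536] 0.030597715992917406 [ 0.8 -1.5 50.6]
```

View pics/w5.png

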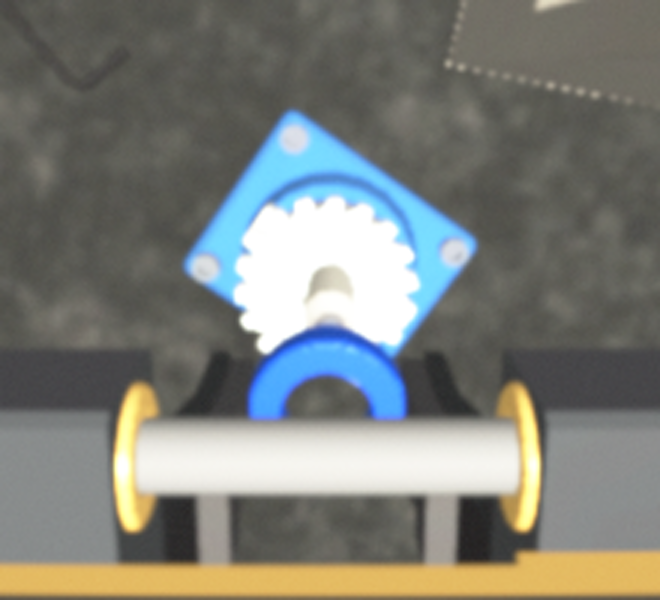

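The cutter lies on its seat, with its bore and arbor at (328,280). The collar is held centred at (328,405). I'll lower it and watch the force.

```bash
python3 -m crank '[[[0.4,-0.5,20,0,-1],[0.4,-0.5,40,0,-1],[0.4,-0.5,52,0,-1],[0.4,-0.5,58,0,-1],[0.4,-0.5,64,0,-1],[0.4,-0.5,68,0,-1],[0.4,-0.5,68,0,-1]]]'; python3 -c "
from h import *
s=r.read_state(); print(s['ee_pos'].round(4),s['ft_force'].round(1),tool(s,np.array(s['ee_pos'])+s['ft_force']/1000).round(1),tool(s,[.4738,-.1716,.103]).round(1))"
```

```text
time: 18.25
ee_pos: [0.474, -0.1721, 0.0834]
eef_rot: [0.609, 0.793, 0.0, 0.001]
ft_force: [2.4, -1.3, -0.9]
width: 0.0308
grip_force: 20.0
[ 0.474  -0.1721  0.0834] [ 2.4 -1.3 -0.9] [-1.9  2.   1. ] [  0.5  -0.  -19.6]
```

```bash
python3 -m crank '[[[-0.4,0.4,8,0,-1],[-0.4,0.4,13,0,-1],[-0.4,0.4,16,0,-1],[-0.4,0.4,17,0,-1],[-0.4,0.4,18,0,-1],[-0.4,0.4,18.5,0,-1],[-0.4,0.4,18.5,0,-1]]]'
```

```text
time: 18.95
ee_pos: [0.4739, -0.172, 0.0648]
eef_rot: [0.609, 0.793, -0.0, 0.0]
ft_force: [-1.7, 0.6, 2.7]
width: 0.0303
grip_force: 20.0
```

```bash
python3 -m crank '[[[0,0,0.5,0,-1],[0,0,0.5,0,-1]]]'
```

```text
time: 19.15
ee_pos: [0.4739, -0.1721, 0.0647]
eef_rot: [0.609, 0.793, -0.0, 0.0]
ft_force: [-3.3, 0.3, 11.2]
width: 0.0306
grip_force: 20.0
```

```bash
python3 -m crank '[[[0,0,-0.7,0,-0.1],[0,0,-0.7,0,1],[0,0,-0.7,0,1],[0,0,-0.7,0,1],[0,0,-0.7,0,1],[0,0,-0.7,0,1]]]'; python3 -m crank '[[[0,0,-20,0,1],[0,0,-65,0,1],[0,0,-115,0,1],[0,0,-165,0,1],[0,0,-215,0,1],[0,0,-265,0,1],[0,0,-315,0,1],[0,0,-355,0,1],[303,224,-355,0,1],[303,224,-355,0,1],[303,224,-355,0,1],[303,224,-355,0,1],[303,224,-355,0,1],[303,224,-355,0,1],[303,224,-355,0,1],[303,224,-355,0,1],[303,224,-355,0,1],[303,224,-355,0,1],[303,224,-305,0,1],[303,224,-255,0,1]]]'; python3 -m crank '[[[0,0,50,0,1],[0,0,100,0,1],[0,0,150,0,1],[0,0,200,0,1],[0,0,225,0,1],[0,0,225,0,1],[0,0,225,0,1],[0,0,225,0,1]]]'
python3 - <<'E'
from parts import *
w=near((.6118,.1788),.01,(15,90,80),(36,255,255),"gold",.035)
E
```

```text
time: 19.75
ee_pos: [0.4738, -0.1721, 0.0647]
eef_rot: [0.609, 0.793, -0.0, -0.0]
ft_force: [0.1, -0.3, 0.7]
width: 0.0708
grip_force: 0.0
time: 21.75
ee_pos: [0.6127, 0.1773, 0.32]
eef_rot: [0.61, 0.792, 0.001, 0.001]
ft_force: [2.0, -1.2, 0.4]
width: 0.0866
grip_force: 0.0
time: 22.55
ee_pos: [0.6134, 0.1784, 0.0974]
eef_rot: [0.61, 0.793, 0.001, 0.001]
ft_force: [0.3, 0.5, -0.2]
width: 0.0872
grip_force: 0.0
gold [0.6112 0.1799] dia 51.4 shift mm [ 2.  -2.1 87.3] tcp [0.6134 0.1785 0.0973] vel 0.005
 bore [0.6111 0.1806] 14.9
 bore [0.6113 0.1795] 22.5
 bore [0.6113 0.1808] 45.2
 bore [0.6112 0.1799] 53.4
```

```bash
python3 -m crank '[[[1.3,-2.1,50,0,1],[1.3,-2.1,85,0,1],[1.3,-2.1,94.5,0,1],[1.3,-2.1,94.5,0,1],[1.3,-2.1,94.5,0,-1],[1.3,-2.1,94.5,0,-1],[1.3,-2.1,94.5,0,-1],[1.3,-2.1,94.5,0,-1],[1.3,-2.1,94.5,0,-1],[1.3,-2.1,94.5,0,-1],[1.3,-2.1,94.5,0,-1],[1.3,-2.1,94.5,0,-1],[1.3,-2.1,94.5,0,-1],[1.3,-2.1,94.5,0,-1]]]' 30; python3 -c "
from h import *
s=r.read_state(); print(s['ee_pos'].round(4),s['ft_force'].round(1),tool(s,[.4738,-.1718,.103]).round(1),tool(s,[.6112,.1799,.1]).round(1))"
```

```text
time: 24.0
ee_pos: [0.61, 0.1793, 0.0006]
eef_rot: [0.609, 0.793, 0.0, 0.0]
ft_force: [-0.8, 0.7, 5.4]
width: 0.0478
grip_force: 30.8
[6.100e-01 1.793e-01 6.000e-04] [-0.8  0.7  5.4] [-304.1 -222.1 -102.5] [  0.2   1.4 -99.4]
```

```bash
python3 -m crank '[[[0,0,-50,0,-1],[0,0,-100,0,-1],[0,0,-150,0,-1],[0,0,-200,0,-1],[0,0,-250,0,-1],[0,0,-300,0,-1],[0,0,-350,0,-1],[0,0,-400,0,-1],[-304,-222,-400,0,-1],[-304,-222,-400,0,-1],[-304,-222,-400,0,-1],[-304,-222,-400,0,-1],[-304,-222,-400,0,-1],[-304,-222,-400,0,-1],[-304,-222,-400,0,-1],[-304,-222,-400,0,-1],[-304,-222,-400,0,-1],[-304,-222,-400,0,-1],[-304,-222,-350,0,-1],[-304,-222,-300,0,-1]]]'
python3 -m crank '[[[0,0,50,0,-1],[0,0,100,0,-1],[0,0,150,0,-1],[0,0,175,0,-1],[0,0,175,0,-1],[0,0,175,0,-1]]]'; python3 - <<'E'
from h import *
w=r.camera("wrist"); s=r.read_state(); save(w,"w6",(150,100,370,300),3)
print(s["ee_pos"].round(4),s["width"],s["ft_force"].round(1),tool(s,[.4738,-.1718,.103]).round(1))
E
```

```text
time: 26.0
ee_pos: [0.4748, -0.17, 0.2997]
eef_rot: [0.608, 0.794, 0.001, 0.001]
ft_force: [0.7, -0.4, -1.7]
width: 0.0483
grip_force: 30.0
time: 26.6
ee_pos: [0.4745, -0.1706, 0.1261]
eef_rot: [0.608, 0.794, 0.0, 0.0]
ft_force: [0.4, 0.2, -0.9]
width: 0.0479
grip_force: 30.0
[ 0.475  -0.1711  0.127 ] 0.04811530932759474 [ 1.1 -0.5 -1. ] [-0.3 -1.4 24. ]
```

View pics/w6.png

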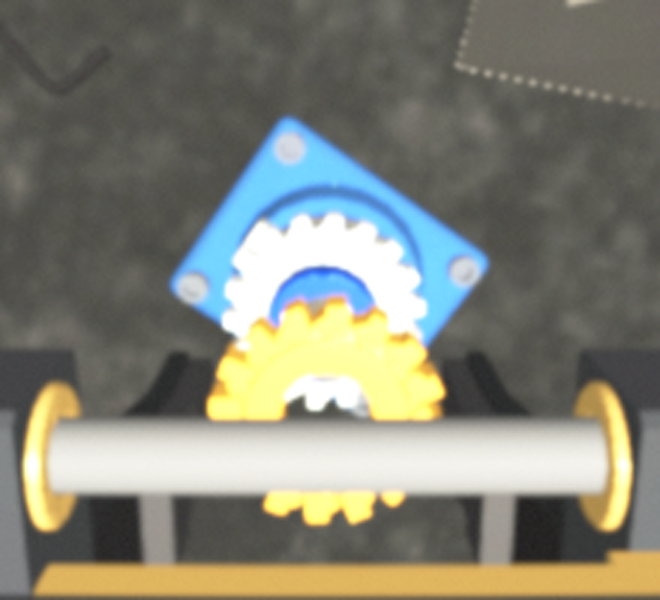

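The gold cutter is centred at (326,400) and the blue collar sits concentric on the bright cutter at (323,300). I'll lower it now.

```bash
python3 -m crank '[[[0,-0.6,15,0,-1],[0,-0.6,25,0,-1],[0,-0.6,32,0,-1],[0,-0.6,38,0,-1],[0,-0.6,42,0,-1],[0,-0.6,42,0,-1]]]'; python3 -c "
from h import *
s=r.read_state(); print(s['ee_pos'].round(4),s['ft_force'].round(1),tool(s,np.array(s['ee_pos'])+s['ft_force']/1000).round(1),tool(s,[.4738,-.1718,.103]).round(1))"
```

```text
time: 27.25
ee_pos: [0.4736, -0.1718, 0.083]
eef_rot: [0.609, 0.793, 0.0, 0.0]
ft_force: [5.3, 0.7, -5.7]
width: 0.0484
grip_force: 30.0
[ 0.4736 -0.1718  0.083 ] [ 5.3  0.7 -5.7] [-0.7  5.3  5.7] [ -0.    0.3 -20. ]
```

```bash
python3 -m crank '[[[-0.1,0.7,2,0,-1],[-0.1,0.7,4,0,-1],[-0.1,0.7,5,0,-1],[-0.1,0.7,5.7,0,-1],[-0.1,0.7,6.2,0,-1],[-0.1,0.7,6.2,0,-1]]]'
```

```text
time: 27.85
ee_pos: [0.4737, -0.1719, 0.077]
eef_rot: [0.609, 0.793, -0.0, -0.0]
ft_force: [0.9, -0.7, -0.8]
width: 0.0483
grip_force: 30.0
```

```bash
python3 -m crank '[[[0,0,0.5,0,-1],[0,0,0.5,0,-1]]]'
```

```text
time: 28.05
ee_pos: [0.4737, -0.1719, 0.0765]
eef_rot: [0.609, 0.793, -0.0, -0.0]
ft_force: [0.6, 0.1, -1.9]
width: 0.0482
grip_force: 30.0
```

```bash
python3 -m crank '[[[0,0,0.5,0,-1],[0,0,1,0,-1],[0,0,1,0,-1]]]'
```

```text
time: 28.35
ee_pos: [0.4738, -0.172, 0.0763]
eef_rot: [0.609, 0.793, -0.0, 0.0]
ft_force: [-4.8, 0.6, 10.0]
width: 0.048
grip_force: 30.0
```

Seated at 0.0763. I'll release and go to the bush.

```bash
python3 -m crank '[[[0,0,-0.5,0,0.1],[0,0,-0.5,0,1],[0,0,-0.5,0,1],[0,0,-0.5,0,1],[0,0,-0.5,0,1],[0,0,-0.5,0,1]]]'; python3 -m crank '[[[0,0,-20,0,1],[0,0,-65,0,1],[0,0,-115,0,1],[0,0,-165,0,1],[0,0,-215,0,1],[0,0,-265,0,1],[0,0,-315,0,1],[0,0,-345,0,1],[473,115,-345,0,1],[473,115,-345,0,1],[473,115,-345,0,1],[473,115,-345,0,1],[473,115,-345,0,1],[473,115,-345,0,1],[473,115,-345,0,1],[473,115,-345,0,1],[473,115,-345,0,1],[473,115,-345,0,1],[473,115,-345,0,1],[473,115,-295,0,1]]]'; python3 -m crank '[[[0,0,50,0,1],[0,0,100,0,1],[0,0,150,0,1],[0,0,200,0,1],[0,0,250,0,1],[0,0,270,0,1],[0,0,270,0,1],[0,0,270,0,1]]]'
python3 - <<'E'
from parts import *
w=near((.4636,.3140),.003,(0,70,60),(20,255,255),"bush@.003",.035); save(w,"w7",(150,80,370,280),3)
w=near((.4636,.3140),.012,(0,70,60),(20,255,255),"bush@.012",.035)
E
```

```text
time: 28.95
ee_pos: [0.4737, -0.1719, 0.0759]
eef_rot: [0.609, 0.793, -0.0, -0.0]
ft_force: [0.4, -0.9, -0.4]
width: 0.0797
grip_force: 0.0
time: 30.95
ee_pos: [0.4629, 0.3187, 0.3748]
eef_rot: [0.607, 0.794, 0.004, 0.0]
ft_force: [-0.3, 1.2, -0.0]
width: 0.0872
grip_force: 0.0
time: 31.75
ee_pos: [0.4633, 0.3149, 0.102]
eef_rot: [0.609, 0.793, 0.0, 0.0]
ft_force: [0.6, 0.2, 1.0]
width: 0.0865
grip_force: 0.0
bush@.003 [0.4642 0.3151] dia 41.7 shift mm [-0.4  0.2 99.7] tcp [0.4637 0.3153 0.1027] vel 0.011
 bore [0.4647 0.3134] 15.1
 bore [0.4649 0.3129] 21.9
 bore [0.4596 0.3247] 21.0
 bore [0.4641 0.3148] 37.6
 bore [0.4643 0.3152] 43.8
bush@.012 [0.4634 0.3172] dia 40.4 shift mm [ 1.8 -0.2 90.9] tcp [0.4638 0.3154 0.1029] vel 0.004
 bore [0.4638 0.3153] 14.7
 bore [0.4642 0.3149] 21.4
 bore [0.4595 0.3273] 18.3
 bore [0.4632 0.3171] 36.3
 bore [0.4633 0.3173] 42.1
```

View pics/w7.png

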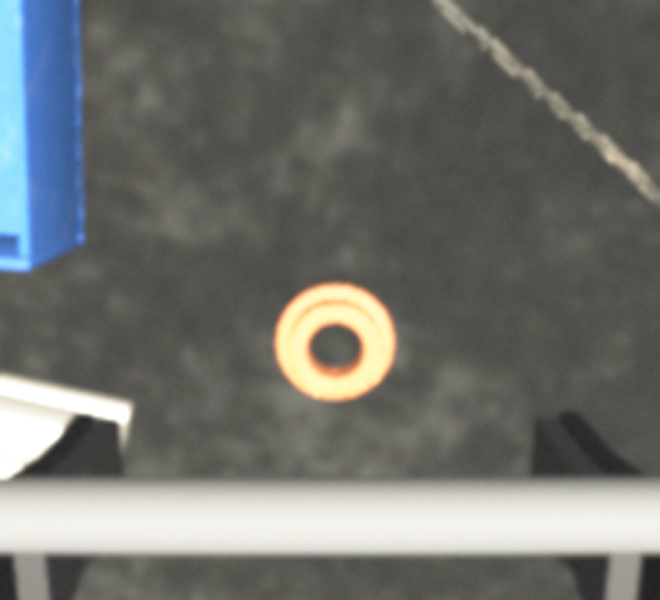

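The bush is at (335,342) in the crop with its hub on top and the flange ring around it. The V-block corner is at (133,405), close to the left finger, so I'll go down with the fingers part-closed.

```bash
python3 -m crank '[[[0,0,30,0,0.15],[0,0,50,0,0.15],[0,0,70,0,0.15],[0,0,88,0,0.15],[0,0,94,0,0.15],[0,0,94,0,0.15],[0,0,94,0,0.15]]]' 20; python3 -c "
from h import *
s=r.read_state(); print(s['ee_pos'].round(4),s['width'],tool(s,[.4641,.3152,0]).round(1))"
```

```text
time: 32.55
ee_pos: [0.4633, 0.3153, 0.008]
eef_rot: [0.609, 0.793, 0.001, 0.0]
ft_force: [-0.7, -0.3, 0.5]
width: 0.0512
grip_force: 0.0
[0.4633 0.3153 0.008 ] 0.051150231441969035 [-0.3  0.7  8. ]
```

```bash
python3 -m crank '[[[0,0.4,2,0,0.15],[0,0.4,3,0,0.15],[0,0.4,3,0,-1],[0,0.4,3,0,-1],[0,0.4,3,0,-1],[0,0.4,3,0,-1],[0,0.4,3,0,-1],[0,0.4,3,0,-1],[0,0.4,3,0,-1],[0,0.4,3,0,-1]]]' 20; python3 -c "
from h import *
s=r.read_state(); print(s['ee_pos'].round(4),s['ft_force'].round(1),tool(s,[.4738,-.1719,.103]).round(1),tool(s,[.4641,.3152,.1]).round(1))"
```

```text
time: 33.55
ee_pos: [0.4633, 0.3149, 0.0041]
eef_rot: [0.609, 0.793, 0.0, 0.0]
ft_force: [0.9, 0.1, 1.4]
width: 0.0289
grip_force: 20.0
[0.4633 0.3149 0.0041] [0.9 0.1 1.4] [-473.  -115.5  -98.9] [  0.1   0.8 -95.9]
```

The hub is gripped: it reads 28.9 mm, and the reading runs about 1 mm low as it did on the collar. I'll carry it over.

```bash
python3 -m crank '[[[0,0,-30,0,-1],[0,0,-80,0,-1],[0,0,-130,0,-1],[0,0,-180,0,-1],[0,0,-230,0,-1],[0,0,-280,0,-1],[0,0,-330,0,-1],[0,0,-380,0,-1],[0,0,-400,0,-1],[-473,-115.5,-400,0,-1],[-473,-115.5,-400,0,-1],[-473,-115.5,-400,0,-1],[-473,-115.5,-400,0,-1],[-473,-115.5,-400,0,-1],[-473,-115.5,-400,0,-1],[-473,-115.5,-400,0,-1],[-473,-115.5,-400,0,-1],[-473,-115.5,-400,0,-1],[-473,-115.5,-400,0,-1],[-473,-115.5,-400,0,-1]]]'
python3 -m crank '[[[0,0,50,0,-1],[0,0,100,0,-1],[0,0,150,0,-1],[0,0,200,0,-1],[0,0,250,0,-1],[0,0,275,0,-1],[0,0,275,0,-1],[0,0,275,0,-1]]]'; python3 - <<'E'
from h import *
w=r.camera("wrist"); s=r.read_state(); save(w,"w8",(150,100,370,300),3)
print(s["ee_pos"].round(4),s["width"],s["ft_force"].round(1),tool(s,[.4738,-.1719,.103]).round(1))
E
```

```text
time: 35.55
ee_pos: [0.4724, -0.178, 0.4026]
eef_rot: [0.612, 0.79, -0.0, -0.001]
ft_force: [-0.2, 1.4, -0.1]
width: 0.029
grip_force: 20.0
time: 36.35
ee_pos: [0.4741, -0.1714, 0.1299]
eef_rot: [0.609, 0.793, 0.0, 0.0]
ft_force: [0.5, -0.3, 0.4]
width: 0.0292
grip_force: 20.0
[ 0.4747 -0.1718  0.1308] 0.028979774895075527 [-0.  -0.4  0.9] [ 0.2 -1.  27.8]
```

View pics/w8.png

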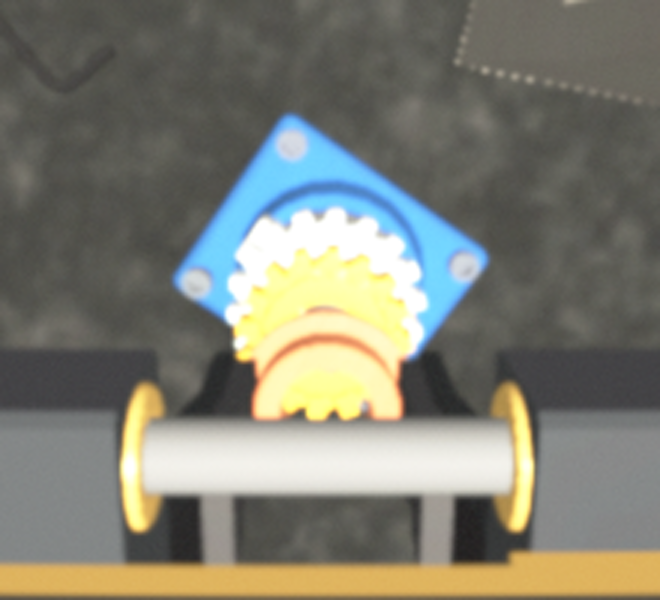

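The bush is held level with its flange down, centred at about (328,400), and the gold cutter is concentric on the bright one. I'll lower it.

```bash
python3 -m crank '[[[0,-0.3,12,0,-1],[0,-0.3,20,0,-1],[0,-0.3,27,0,-1],[0,-0.3,32,0,-1],[0,-0.3,35,0,-1],[0,-0.3,35,0,-1]]]'; python3 -c "
from h import *
s=r.read_state(); print(s['ee_pos'].round(4),s['ft_force'].round(1),tool(s,np.array(s['ee_pos'])+s['ft_force']/1000).round(1),tool(s,[.4738,-.1719,.103]).round(1))"
```

```text
time: 37.0
ee_pos: [0.4735, -0.1719, 0.0938]
eef_rot: [0.609, 0.793, 0.0, 0.0]
ft_force: [1.2, -0.5, -0.5]
width: 0.0293
grip_force: 20.0
[ 0.4735 -0.1719  0.0938] [ 1.2 -0.5 -0.5] [-0.8  1.   0.5] [-0.1  0.2 -9.2]
```

```bash
python3 -m crank '[[[0,0.3,1.5,0,-1],[0,0.3,2.5,0,-1],[0,0.3,3.2,0,-1],[0,0.3,3.7,0,-1],[0,0.3,3.7,0,-1]]]'
```

```text
time: 37.5
ee_pos: [0.4737, -0.1719, 0.0904]
eef_rot: [0.609, 0.793, -0.0, 0.0]
ft_force: [0.3, -0.5, -0.5]
width: 0.0293
grip_force: 20.0
```

```bash
python3 -m crank '[[[0,0,0.5,0,-1],[0,0,0.5,0,-1]]]'
```

```text
time: 37.7
ee_pos: [0.4737, -0.1719, 0.09]
eef_rot: [0.609, 0.793, -0.0, 0.0]
ft_force: [-0.7, -0.1, 1.7]
width: 0.029
grip_force: 20.0
```

```bash
python3 -m crank '[[[0,0,0.5,0,-1],[0,0,0.8,0,-1],[0,0,0.8,0,-1]]]'
```

```text
time: 38.0
ee_pos: [0.4739, -0.172, 0.0898]
eef_rot: [0.609, 0.793, -0.0, 0.0]
ft_force: [-4.1, 0.5, 10.5]
width: 0.0293
grip_force: 20.0
```

Seated. I'll release, rise and check.

```bash
python3 -m crank '[[[0,0,-0.5,0,-0.1],[0,0,-0.5,0,0.6],[0,0,-0.5,0,0.6],[0,0,-0.5,0,0.6],[0,0,-0.5,0,0.6],[0,0,-0.5,0,0.6]]]'; python3 -m crank '[[[0,0,-15,0,0.6],[0,0,-50,0,0.6],[0,0,-100,0,0.6],[0,0,-150,0,0.6],[0,0,-160,0,0.6],[0,0,-160,0,0.6],[0,0,-160,0,0.6]]]'; python3 - <<'E'
from h import *
w=r.camera("wrist"); save(w,"w9",(200,110,330,220),5)
E
```

```text
time: 38.6
ee_pos: [0.4736, -0.1719, 0.0895]
eef_rot: [0.609, 0.793, -0.0, -0.0]
ft_force: [-0.1, 0.1, 0.8]
width: 0.0665
grip_force: 0.0
time: 39.3
ee_pos: [0.4732, -0.1718, 0.2488]
eef_rot: [0.609, 0.793, -0.0, -0.0]
ft_force: [-0.5, -0.2, -0.8]
width: 0.0698
grip_force: 0.0
```

View pics/w9.png

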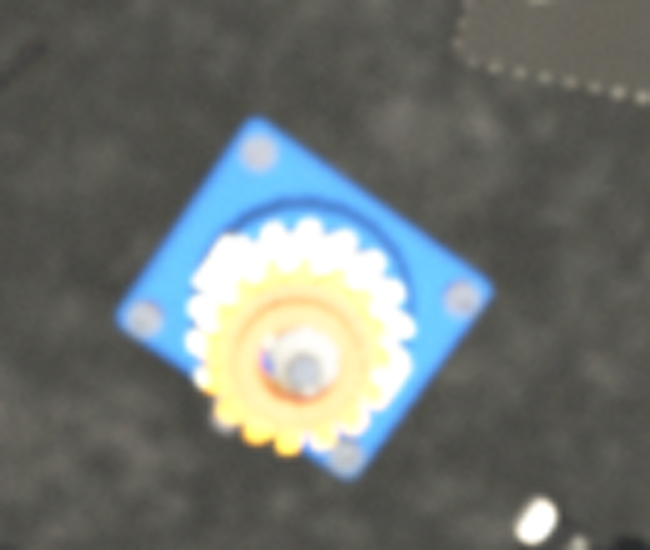

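The bright cutter, gold cutter and copper bush are all concentric on the arbor, with the thread tip showing through the bush at (303,368). Nothing is touching the stack, so I'm handing in.

```bash
python3 -c "
from bench import r
print(r.close_job())"
```

```text
the job is handed in; nothing more can be done
None
```

The arbor is built up in the order asked: large cutter, blue collar, gold cutter, then the bush flange down, each pressed flat (about 10 N) before release; I handed it in at about 39 s without touching the V-block, and I never saw the red collar in any view.

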